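# Sign out the drying box and crack its sealed lid

### The arm

A 7-joint arm with a two-finger parallel gripper is mounted at the origin on the work surface. World frame = base frame: x ahead of the robot, y to its left, z up, the work surface at z = 0. Lengths are in m, angles in rad, forces in N, time in s.
With the tool pointing down it reaches from about 0.425 to 0.925 m from the base axis. Payload 6.8 kg.
Tool frame: the origin (TCP) lies on the mounting face of the last link; the fingertips stand 173 mm ahead of it and the grasp point (between the pads) lies 155 mm ahead of it; y points along the fingers, x is the direction in which the jaws open and shut, and the axes are right-handed (so a half turn about y gives the same grasp; the last joint's range is limited). The gripper opens to 85 mm and grips with 20 to 120 N. Pads are 22 mm wide; open, the fingers measure 114 mm over their backs; the gripper's body (76 mm by 85 mm) begins 54 mm behind the grasp point. The pads swing forward as they close: fully open they stand 13 mm farther back than shut.
Start: joints at [-1.229, 0.477, 0.022, 1.555, -0.011, 1.109, -0.083], TCP at [0.293, 0.608, 0.405] pointing down, gripper open.
Joint ranges: [-2.96, 2.96], [-0.34, 2.1], [-1.41, 1.46], [0.24, 2.44], [-1.37, 4.51], [0.17, 1.92], [-2.96, 2.96]. Speed limits (rad/s): [2.39, 2.39, 3.14, 3.14, 3.14, 3.14, 3.14].

### API

Orientations are given as a rotation vector (axis times angle).
In Python, from bench import r gives the robot as it stands.
- The arm moves only by the tool step_arm, never from a script. Its arguments are lists of equal length, an entry for each row: "xyz": the shift along the tool's x, y, z scaled (see below), a list of three; "rotation": the turn, a rotation vector about the tool's x, y, z scaled (see below), a list of three. A call has 1 to 20 rows; each row is the pose to reach, as a shift and turn from the pose measured when the call began, along the tool's axes at that moment; what a row does not reach only later rows make up. The controller multiplies each number of a shift by 30 cm and each number of a turn by 90 degrees. A row lasts 1/8 s, in which the tool goes at most 62.5 mm and 10.7 degrees, less where a joint would pass 70% of its speed; a pose out of reach is approached as far as the arm can. A call with a number of a shift or a turn outside -1 to 1 is refused whole. A call with a gripper value outside its range is refused whole. "grip" is the closure, from 0 (fully open) to 1 (shut), set as the call begins (left out, the last holds). The fingers move at their own pace and stop on an object; "force" is the grip in N (left out, the last holds). Time passes only in rows, so rows that repeat a pose let the fingers close. It gives the time, the measured TCP pose, the force and the opening at its end, in the units of the state.
- r.get_obs(): the state, without advancing time (a new reading comes with each control period).
- r.grab_frame(name): name is "scene" or "top"; returns a dict with "pixels" (420x560x3 uint8, red, green, blue), "fx", "fy", "cx", "cy" (pixels), "dist_coeffs" ([k1, k2, p1, p2, k3] as OpenCV has them; the pictures are not rectified), "position" and "attitude" of the camera in the world. Camera axes: x right, y down, z forward; pixel columns grow to the right and rows downward; lengths in m; the calibration is good to about 2 mm. A picture is of the moment at which its call begins. There is no depth.
- r.hand_in(): hands the job in, once; it reports no verdict.
The state is a dict: "clock": time; "joints": joint angles; "qvel": joint speeds; "tau": joint torques, N m; "tcp_pos": TCP position; "orientation": TCP orientation; "contact_force": force on the tool from outside, world axes, zero at the start; "moment": the same for the moment, N m; "grip_width": finger opening in m.
Only numpy, scipy, OpenCV 4.12 (cv2) and the standard library are available. Lean on these libraries where they do the work, as an engineer would, in place of code of your own. Each camera call takes 0.05 s, during which the arm holds its last target.

### The job

Sign the drying box out first: lay the chipped round clay tally flat on the table midway between the two black diamond tiles and let go of it. Then take the bar handle on the lid of the grey drying box, pull up until the sticky seal gives way, and air the box by holding the lid level just a little above it, a gap of about 30 mm all round; never let it fly up high. Finish while still holding the lid there by its handle, and leave the diamonds and everything else on the table where they are.

Things in the scene. Friction and masses are not known exactly. Their poses are not given: they have to be found in the camera images.
- tally: loose round tally disc of fired clay, 46 mm across and 14 mm thick, 30 to 65 g, lying flat; a chip 4 mm deep cuts its rim on its own +x side, leaving a straight edge about 27 mm long there. Origin at the centre of its round underside, z up.
- diamond_a: one of two alike loose matte black lozenge tiles, 72 mm (own x) by 44 mm (own y), 14 mm thick, lying flat; this is the left one (greater y) of the pair. Origin at the centre of its underside, z up.
- diamond_b: the other black lozenge tile, same size and axes; its centre lies 150 mm from the first along the first one's own -y. It is turned a little relative to it.
- midway (a point): the point on the table midway between the centres of the two diamonds, where the tally's centre goes; its y axis lies along the line joining their centres. The clear gap between the tiles there is about 106 mm.
- lid: aluminium lift-off lid of the drying box, 154 mm (own x) by 184 mm (own y), plate 10 mm thick on a black rubber edge, 0.28 to 0.46 kg, no hinge. Origin at the middle of the plate's underside, which lies on the box's rim 90 mm above the table when shut; z up. Locating tongues reach 12 mm (front and back) and 34 mm (sides) down into the box.
- lid_handle (a point): middle of the lid's handle: a round horizontal steel bar, 14 mm in diameter, 90 mm between its two end posts, running along this point's own y, above the middle of the lid, its axis 46 mm above the lid's origin (with the lid shut, 136 mm above the table, and 36 mm above the plate's top).
- dry_box: grey metal box fixed to the table, 150 mm deep (own x), 180 mm wide (own y), 90 mm high to its rim, that the lid shuts. Origin under its middle, z up. The lid's seal sticks: pulled straight up, it resists at once with a peak of about 14 to 20 N, fades to nothing by 10 mm of lift, kicks upward with up to 12 N until 18 mm, and from 20 mm up only the weight is left.
- hexagon: loose turquoise glazed hexagonal tile, 66 mm over its corners, 14 mm thick; leave it alone. Origin under its centre.
- bowl: loose small pewter bowl, 76 mm across the rim, 32 mm high; leave it alone. Origin under its centre.
- hammer: loose tile hammer with a wooden handle, 240 mm long, lying along its own x; leave it alone.
- jar: loose amber jar with white cap, 56 mm across and 75 mm high; leave it alone. Origin under its centre.
- brush: loose brush, 190 mm long, lying along its own x; leave it alone.
There are look-alikes about, which are no part of the job. What is shaped like the tally but red or yellow is not meant.

How it is judged:
On the way, in this order (a step that is already met when the one before it is completed fails the run):
1. the tally lies flat midway between the diamonds, released, the lid still shut (horizontal distance between tally and midway below 0.015 m and height (world z) of tally below 0.005 m and angle between tally's own z axis and vertical below 0.1 rad and contact force between tally and the fingers below 0.05 N and height (world z) of lid below 0.094 m), for 0.2 s.
2. the seal is broken by the hand on the lid (height (world z) of lid above 0.105 m and contact force between lid and the fingers above 0.5 N), for 0.1 s.
At the end, for the whole second after the job is handed in: The tally lies flat on the table, released, its centre within 15 mm of the point midway between the diamonds; the lid is held still by the gripper with its underside 20 to 45 mm above the rim of the box, level within 0.15 rad, centred over the box within 25 mm, the box not carrying it (horizontal distance between tally and midway below 0.015 m and height (world z) of tally below 0.005 m and angle between tally's own z axis and vertical below 0.1 rad and contact force between tally and the fingers below 0.05 N and height (world z) of lid between 0.11 and 0.135 m and angle between lid's own z axis and vertical below 0.15 rad and horizontal distance between lid and dry_box below 0.025 m and linear speed of lid below 0.02 m/s and contact force between lid and the fingers above 0.5 N and contact force between lid and dry_box below 1 N); the arm keeps its last pose, push and grip.
It fails at once if the lid flies up more than 90 mm above the rim (height (world z) of lid above 0.18 m).
It fails at once if a diamond is shifted by more than 10 mm (distance of any of diamond_a, diamond_b from where it was at the start of the episode above 0.01 m).
It fails at once if another thing on the table is shifted by more than 20 mm (distance of any of hexagon, bowl, hammer, jar, brush from where it was at the start of the episode above 0.02 m).
It also fails if it takes over 51 s, if anything falls off the work surface, if the arm or the gripper's body presses on something with over 40 N, if the wrist force passes 120 N, or if a joint passes its speed limit or range.

## Working session

There is one attempt and no reset: what is moved stays moved. The work goes in short steps, Python scripts to look and compute and a tool call to move; the robot and the scene stay as the last step left them, time stands still between calls to the robot, and variables do not carry over. Pictures are saved under pics/ and viewed, and the job is handed in when it is done.

Besides the shell and the picture viewer there is one more tool, called after "Request:" as a command line: name --argument value ..., lists and objects as JSON in quotes. step_arm: Moves the arm, as the interface text tells. Its arguments: {"type":"object","properties":{"xyz":{"type":"array"},"rotation":{"type":"array"},"grip":{"type":"number"},"force":{"type":"number"}},"required":["xyz","rotation"]}

```bash
mkdir -p pics; ls
python3 - <<'E'
from bench import r
import cv2
print(r.get_obs())
for n in("scene","top"):
    f=r.grab_frame(n); print({k:v for k,v in f.items() if k!="pixels"})
    cv2.imwrite(f"pics/{n}0.png",f["pixels"][:,:,::-1])
    import pickle; pickle.dump(f,open(f"{n}0.pkl","wb"))
E
```

```text
pics
{'clock': 0.0, 'joints': array([-1.22906456,  0.47778681,  0.0223546 ,  1.55642543, -0.01148324,
        1.10929505, -0.0831411 ]), 'qvel': array([-1.35034374e-03,  7.75428040e-05, -4.50822343e-04, -3.39562278e-05,
       -3.39667253e-03,  1.64667633e-03, -6.48483573e-04]), 'tau': array([ 3.90906862e-04, -5.96460021e+01,  1.60711806e+00, -2.81187093e+01,
        1.23823987e-02,  9.39129386e-03, -5.67957159e-06]), 'tcp_pos': array([0.29338411, 0.60761016, 0.40374563]), 'orientation': array([-1.39016029, -0.87074734,  0.87308549]), 'contact_force': array([-0.33344206,  0.04002314, -0.1631458 ]), 'moment': array([-0.0058127 ,  0.00239018, -0.02366238]), 'grip_width': 0.08534481786113163}
{'fx': 425.22736035009643, 'fy': 425.22736035009643, 'cx': 273.4161246279798, 'cy': 208.1644673307009, 'dist_coeffs': array([-0.11825604,  0.        ,  0.        ,  0.        ,  0.        ]), 'position': array([1.0077686 , 0.5039191 , 0.97171324]), 'attitude': array([-1.01174955, -2.58591542,  0.86605269])}
{'fx': 523.7441980691989, 'fy': 523.7441980691989, 'cx': 280.33299792773545, 'cy': 206.2044862634796, 'dist_coeffs': array([-0.13386308,  0.        ,  0.        ,  0.        ,  0.        ]), 'position': array([0.26809262, 0.04240976, 1.61982286]), 'attitude': array([-2.13647819,  2.117717  , -0.20725218])}
```

View pics/scene0.png

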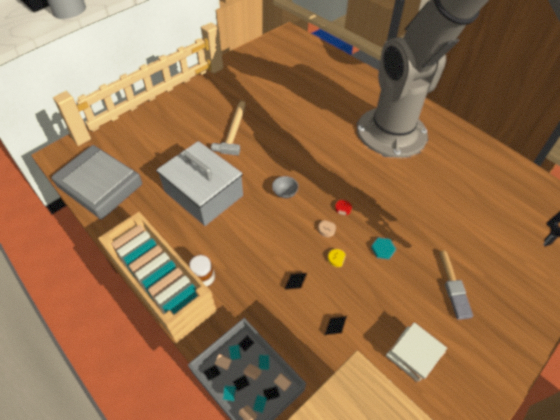

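View pics/top0.png

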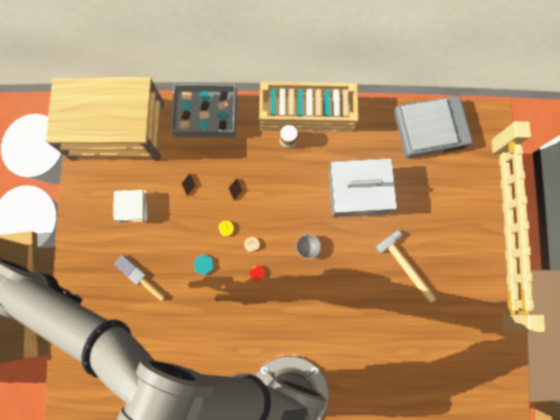

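Run:
```python
from scipy.spatial.transform import Rotation as R
print(R.from_rotvec([-1.39016029, -0.87074734,  0.87308549]).as_matrix().round(3))
```

```text
[[ 0.435 -0.001 -0.901]
 [ 0.901 -0.002  0.435]
 [-0.002 -1.    -0.   ]]
```

The scene shows tally candidates at top pixels beige (252,244), red (258,272) and yellow (227,228). Beige/clay fits, since red and yellow are excluded. The diamonds are at (189,184) and (236,189), and the grey box with the bar handle is at (363,187). The other grey box at (432,125) has no handle. Next is a crop to confirm, then measuring.

```bash
cat > h.py <<'E'
import numpy as np,cv2,pickle
from scipy.spatial.transform import Rotation as R
def K(f): return np.array([[f["fx"],0,f["cx"]],[0,f["fy"],f["cy"]],[0,0,1.]])
def cast(f,pts,z):
    u=cv2.undistortPoints(np.array(pts,float).reshape(-1,1,2),K(f),f["dist_coeffs"]).reshape(-1,2)
    d=R.from_rotvec(f["attitude"]).apply(np.c_[u,np.ones(len(u))])
    p=f["position"]; return p+d*((z-p[2])/d[:,2])[:,None]
def blob(m,near):
    n,l,s,c=cv2.connectedComponentsWithStats(m.astype(np.uint8))
    k=[i for i in range(1,n) if s[i,4]>25]
    i=min(k,key=lambda i:np.hypot(*(c[i]-near)))
    cs,_=cv2.findContours((l==i).astype(np.uint8),cv2.RETR_EXTERNAL,cv2.CHAIN_APPROX_NONE)
    return max(cs,key=len)[:,0],s[i,4],c[i]
E
python3 - <<'E'
from h import *
f=pickle.load(open("top0.pkl","rb"));s=pickle.load(open("scene0.pkl","rb"))
a=cv2.resize(f["pixels"][165:295,170:300],None,fx=6,fy=6,interpolation=cv2.INTER_CUBIC)[:,:,::-1][:600]
cv2.imwrite("pics/cropt.png",cv2.resize(f["pixels"][225:285,225:285],(400,400),interpolation=cv2.INTER_CUBIC)[:,:,::-1])
c1=cv2.resize(s["pixels"][190:280,290:380],(390,390),interpolation=cv2.INTER_CUBIC)
c2=cv2.resize(f["pixels"][225:285,225:285],(390,390),interpolation=cv2.INTER_CUBIC)
cv2.imwrite("pics/crop.png",np.hstack([c2,c1])[:,:,::-1])
c1=cv2.resize(s["pixels"][130:230,145:255],(390,390),interpolation=cv2.INTER_CUBIC)
c2=cv2.resize(f["pixels"][145:225,320:410],(390,390),interpolation=cv2.INTER_CUBIC)
cv2.imwrite("pics/cropbox.png",np.hstack([c2,c1])[:,:,::-1])
for nm,g,P in(("top",f,dict(da=(189,184),db=(236,189),t=(252,244))),("scene",s,dict(da=(335,325),db=(296,281),t=(327,229)))):
    hsv=cv2.cvtColor(g["pixels"],cv2.COLOR_RGB2HSV)
    for k,p in P.items():
        print(nm,k,hsv[p[1],p[0]],g["pixels"][p[1],p[0]])
        print(' bg',hsv[p[1]+20,p[0]+12])
E
```

```text
top da [ 14 125  63] [63 46 32]
 bg [ 15 170 206]
top db [ 12 139  66] [66 45 30]
 bg [ 15 172 206]
top t [ 21  72 247] [247 225 177]
 bg [ 14 171 186]
scene da [30 45 17] [17 17 14]
 bg [ 14 173 159]
scene db [128  41  25] [22 21 25]
 bg [ 14 169 166]
scene t [ 15 101 192] [192 155 116]
 bg [ 21 205 209]
```

View pics/crop.png

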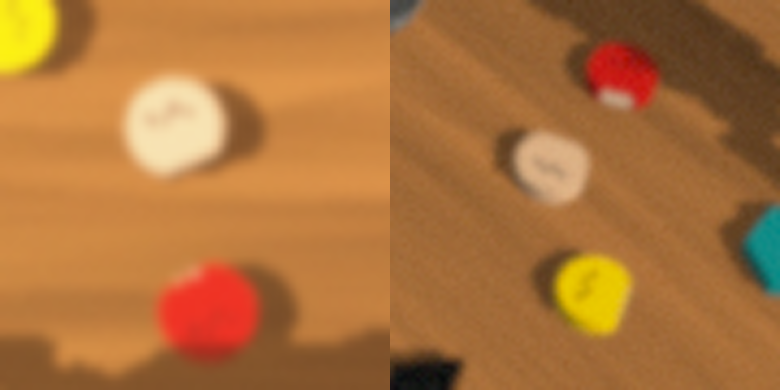

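View pics/cropbox.png

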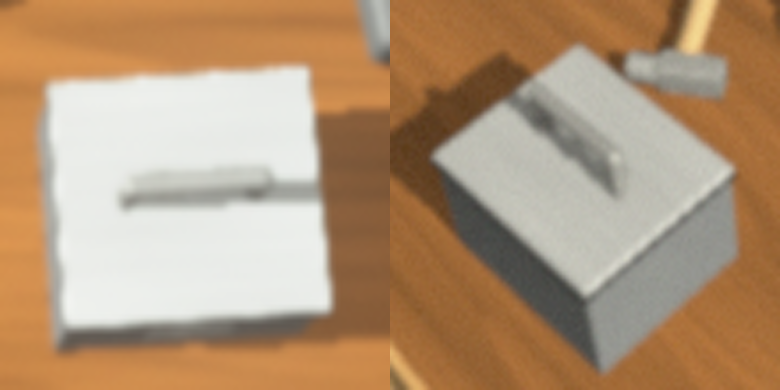

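Left crop: the beige disc at top (252,244) has its straight chip edge at the lower right, so it is the clay tally. Right crop: the box lid with its bar handle, roughly along world y. Measuring now.

Run:
```python
from h import *
f=pickle.load(open("top0.pkl","rb"));s=pickle.load(open("scene0.pkl","rb"))
for nm,g,P in(("top",f,dict(da=(189,184),db=(236,189),t=(252,244),red=(258,272),yel=(227,228),bowl=(308,246),hex=(204,265),jar=(289,135))),("scene",s,dict(da=(335,325),db=(296,281),t=(327,229)))):
    hsv=cv2.cvtColor(g["pixels"],cv2.COLOR_RGB2HSV).astype(int)
    H,S,V=hsv[...,0],hsv[...,1],hsv[...,2]
    for k,p in P.items():
        if k[0]=='d': m=V<(95 if nm=="top" else 60)
        elif k=='t': m=(S<135)&(V>140)
        else: 
            print(nm,k,cast(g,[p],.01)[0,:2].round(3)); continue
        c,A,ce=blob(m,p)
        w=cast(g,c,.014)[:,:2]*1000
        M=cv2.moments(w.astype(np.float32).reshape(-1,1,2)); cen=np.array([M['m10'],M['m01']])/M['m00']
        print(nm,k,A,ce.round(1),'cen',cen.round(1),'rect',[np.round(q,1) for q in cv2.minAreaRect(w.astype(np.float32))], 'circ',cv2.minEnclosingCircle(w.astype(np.float32)))
    # lid
    p=(345,200) if nm=="top" else (215,190)
    p2=(363,187) if nm=="top" else (200,172)
    print('lidV',hsv[p[1],p[0]])
    m=(S<40)&(V>(175 if nm=="top" else 130)); 
    m=cv2.morphologyEx(m.astype(np.uint8),cv2.MORPH_OPEN,np.ones((3,3)))
    c,A,ce=blob(m,p2); hull=cv2.convexHull(c)
    e=.02
    while len(q:=cv2.approxPolyDP(hull,e*cv2.arcLength(hull,True),True))>4:e+=.005
    q=q[:,0]; w=cast(g,q,.100)
    print('lid',A,q.tolist(),w[:,:2].round(4).tolist(),w.mean(0).round(4),np.linalg.norm(np.diff(w,axis=0),axis=1).round(3))
    wh=cast(g,hull[:,0],.1)[:,:2]*1000
    print(cv2.minAreaRect(wh.astype(np.float32)))
```

```text
top da 136 [188.4 184.1] cen [639.6 321.5] rect [array([639.7, 321.3]), array([51. , 33.8]), np.float64(28.3)] circ ((639.7372436523438, 322.9263916015625), 29.220460891723633)
top db 131 [235.4 188.8] cen [625.4 172.7] rect [array([624.9, 173.9]), array([36.3, 45.4]), np.float64(46.6)] circ ((624.8797607421875, 173.90097045898438), 29.081298828125)
top t 198 [251.3 244. ] cen [452.  119.4] rect [array([451.9, 119. ]), array([43.4, 46.3]), np.float64(0.8)] circ ((451.6174621582031, 119.05110168457031), 24.970985412597656)
top red [0.366 0.098]
top yel [0.501 0.196]
top bowl [ 0.448 -0.055]
top hex [0.386 0.264]
top jar [0.805 0.005]
lidV [ 40   3 236]
lid 2985 [[390, 159], [395, 208], [334, 210], [332, 162]] [[0.7038, -0.2996], [0.5528, -0.3096], [0.545, -0.127], [0.6918, -0.1228]] [ 0.6234 -0.2148  0.1   ] [0.151 0.183 0.147]
((622.0422973632812, -212.520751953125), (153.25010681152344, 192.4174346923828), 4.125469207763672)
scene da 244 [335.1 325. ] cen [643.7 325.8] rect [array([643.7, 326. ]), array([54. , 33.3]), np.float64(24.7)] circ ((643.760986328125, 324.26641845703125), 30.29756736755371)
scene db 216 [295.  280.5] cen [630.6 177.1] rect [array([631.9, 177.8]), array([53.9, 34.7]), np.float64(24.6)] circ ((631.5929565429688, 176.47500610351562), 30.409116744995117)
scene t 233 [326.8 228.1] cen [455.1 122.3] rect [array([455.2, 122. ]), array([52.9, 47.1]), np.float64(47.1)] circ ((456.1497802734375, 121.2497787475586), 27.5645694732666)
lidV [ 27  14 195]
lid 3645 [[237, 145], [241, 195], [204, 222], [158, 169]] [[0.4822, -0.2194], [0.5937, -0.0686], [0.7183, -0.0652], [0.7041, -0.2977]] [ 0.6246 -0.1627  0.1   ] [0.188 0.125 0.233]
((598.4798583984375, -182.24859619140625), (254.2193145751953, 229.0812225341797), 87.4505386352539)
```

Run:
```python
from h import *
f=pickle.load(open("top0.pkl","rb"));s=pickle.load(open("scene0.pkl","rb"))
c1=cv2.resize(s["pixels"][140:190,165:225],(600,500),interpolation=cv2.INTER_CUBIC)
c2=cv2.resize(f["pixels"][165:205,335:400],(650,400),interpolation=cv2.INTER_CUBIC)
for n,c in(("hs",c1),("ht",c2)):
    g=cv2.cvtColor(c,cv2.COLOR_RGB2GRAY); cv2.imwrite(f"pics/{n}.png",cv2.equalizeHist(g))
# scene box lid corners by eye from crop (offset 145,130; scale 390/110,390/100)
q=np.array([[190,45],[345,172],[197,297],[43,157]])/[390/110,390/100]+[145,130]
w=cast(s,q,.1);print(w.round(4),w.mean(0),np.linalg.norm(np.diff(w,axis=0),axis=1))
```

```text
[[ 0.5555 -0.3077  0.1   ]
 [ 0.5438 -0.1224  0.1   ]
 [ 0.6945 -0.1114  0.1   ]
 [ 0.7085 -0.2954  0.1   ]] [ 0.62558415 -0.20924411  0.1       ] [0.18566511 0.15115903 0.18451796]
```

View pics/hs.png

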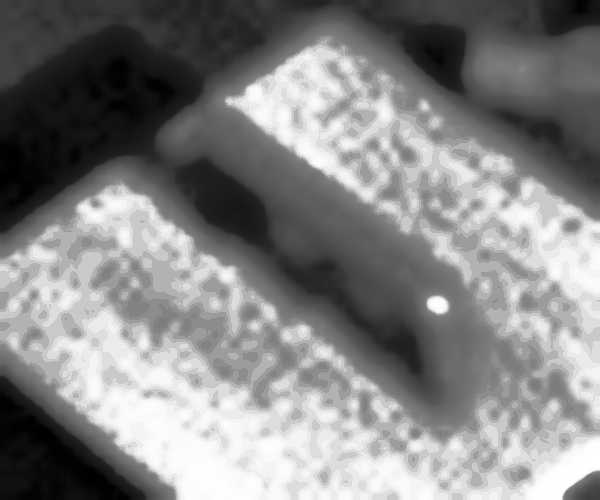

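View pics/ht.png

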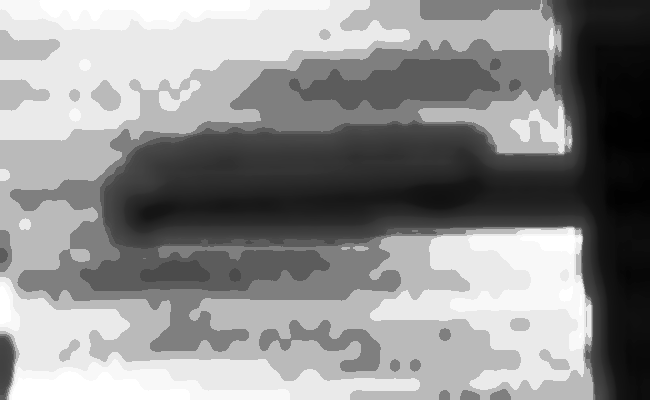

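```bash
cat >> h.py <<'E'
def go(o,xyz,ang):
    R0=R.from_rotvec(o["orientation"]); a=np.radians(ang)
    x=np.array([np.cos(a),np.sin(a),0]);y=np.array([0,0,-1.]);z=np.cross(x,y)
    Rt=R.from_matrix(np.c_[x,y,z])
    d=R0.inv().apply(np.array(xyz)-o["tcp_pos"])
    rv=(R0.inv()*Rt).as_rotvec()
    print("shift",(d/.3).round(4),"turn",(rv/(np.pi/2)).round(4),"mm",np.linalg.norm(d*1000).round(),"deg",np.degrees(np.linalg.norm(rv)).round(1))
E
python3 - <<'E'
from h import *
from bench import r
o=r.get_obs()
go(o,[.454,.121,.30],0)
E
```

```text
shift [-1.2275  0.3483 -1.1874] turn [ 7.000e-04  7.137e-01 -9.000e-04] mm 523.0 deg 64.2
```

Request:
step_arm --xyz '[[-0.8, 0.25, -0.8], [-0.8, 0.25, -0.8], [-0.8, 0.25, -0.8], [-0.8, 0.25, -0.8], [-0.8, 0.25, -0.8], [-0.8, 0.25, -0.8], [-0.8, 0.25, -0.8]]' --rotation '[[0, 0.71, 0], [0, 0.71, 0], [0, 0.71, 0], [0, 0.71, 0], [0, 0.71, 0], [0, 0.71, 0], [0, 0.71, 0]]' --grip 0.1 --force 30

```text
clock: 0.98
tcp_pos: [0.4057, 0.2839, 0.3286]
orientation: [-1.575, 0.002, 0.001]
contact_force: [-0.5, -0.3, -0.0]
grip_width: 0.0765
```

Run:
```python
from h import *
from bench import r
o=r.get_obs();print(o["clock"],o["tcp_pos"],o["grip_width"],o["joints"].round(2))
go(o,[.454,.121,.26],-60)
```

```text
0.975 [0.40572995 0.28392809 0.32855676] 0.0764642911094679 [-1.01  0.29  0.33  2.07 -0.12  0.81 -0.61]
shift [ 0.1615  0.2303 -0.5422] turn [2.800e-03 6.664e-01 3.000e-04] mm 183.0 deg 60.0
```

Request:
step_arm --xyz '[[0.16, 0.23, -0.54], [0.16, 0.23, -0.54], [0.16, 0.23, -0.54], [0.16, 0.23, -0.54], [0.16, 0.23, -0.54], [0.16, 0.23, -0.54], [0.16, 0.23, -0.54], [0.16, 0.23, -0.54]]' --rotation '[[0, 0.665, 0], [0, 0.665, 0], [0, 0.665, 0], [0, 0.665, 0], [0, 0.665, 0], [0, 0.665, 0], [0, 0.665, 0], [0, 0.665, 0]]'

```text
clock: 1.98
tcp_pos: [0.4536, 0.1224, 0.2601]
orientation: [-1.418, 0.811, -0.811]
contact_force: [-0.5, -0.9, -0.5]
grip_width: 0.077
```

Run:
```python
from h import *
from bench import r
o=r.get_obs();print(o["clock"],o["tcp_pos"],o["grip_width"],o["joints"].round(2))
go(o,[.454,.121,.171],-60)
f=r.grab_frame("scene")
cv2.imwrite("pics/s1.png",cv2.resize(f["pixels"][130:300,240:440],(800,600))[:,:,::-1])
```

```text
1.975 [0.4535757  0.12240785 0.26007763] 0.07704284596045906 [-0.88  0.41  0.58  2.19 -0.37  0.65 -1.07]
shift [ 4.100e-03  2.969e-01 -2.000e-04] turn [0.0021 0.0041 0.0014] mm 89.0 deg 0.4
```

View pics/s1.png

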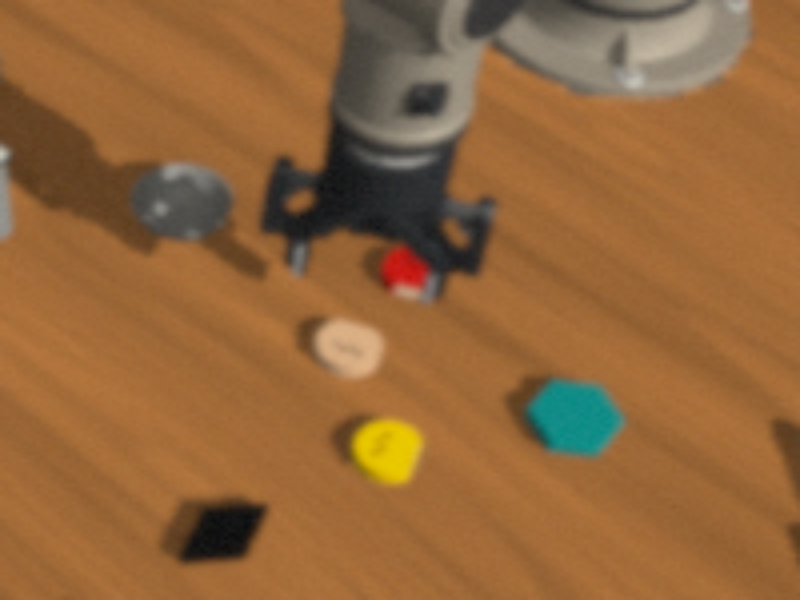

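The fingers stand over the tally, with parallax explaining the image offset (tally at crop (350,348)). Descending.

Request:
step_arm --xyz '[[0.004, 0.15, 0], [0.004, 0.24, 0], [0.004, 0.29, 0], [0.004, 0.297, 0], [0.004, 0.297, 0]]' --rotation '[[0, 0.004, 0], [0, 0.004, 0], [0, 0.004, 0], [0, 0.004, 0], [0, 0.004, 0]]'

```text
clock: 2.65
tcp_pos: [0.4544, 0.1209, 0.1716]
orientation: [-1.415, 0.816, -0.817]
contact_force: [0.1, 0.6, 0.4]
grip_width: 0.077
```

Run:
```python
from h import *
from bench import r
o=r.get_obs();print(o["clock"],o["tcp_pos"],o["grip_width"])
for n in("scene","top"):
    f=r.grab_frame(n)
    a=f["pixels"][150:280,270:400] if n=="scene" else f["pixels"][200:330,190:320]
    cv2.imwrite(f"pics/{n}2.png",cv2.resize(a,(520,520))[:,:,::-1])
```

```text
2.65 [0.4544152  0.12086393 0.17159771] 0.07698263676670065
```

View pics/scene2.png

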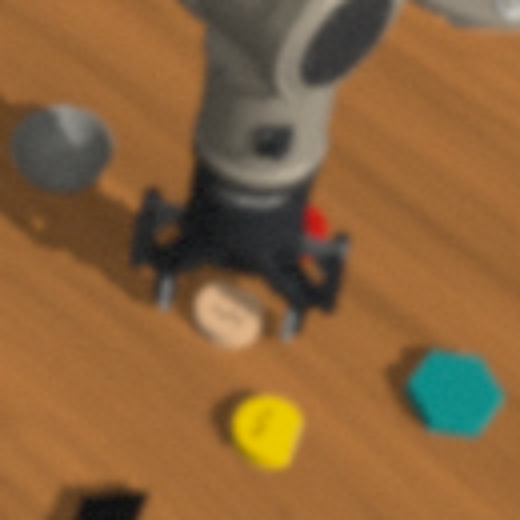

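The tally (crop 228,315) lies between the two fingertips at (165,292) and (290,325). Closing.

Request:
step_arm --xyz '[[0, 0, 0], [0, 0, 0], [0, 0, 0], [0, 0, 0], [0, 0, 0], [0, 0, 0], [0, 0, 0], [0, 0, 0]]' --rotation '[[0, 0, 0], [0, 0, 0], [0, 0, 0], [0, 0, 0], [0, 0, 0], [0, 0, 0], [0, 0, 0], [0, 0, 0]]' --grip 1 --force 40

```text
clock: 3.75
tcp_pos: [0.4547, 0.1211, 0.1726]
orientation: [-1.414, 0.815, -0.817]
contact_force: [-2.0, -0.0, 9.5]
grip_width: 0.0445
```

Request:
step_arm --xyz '[[0, -0.05, 0], [0, -0.12, 0], [0, -0.2, 0], [0, -0.2, 0], [0, -0.2, 0]]' --rotation '[[0, 0, 0], [0, 0, 0], [0, 0, 0], [0, 0, 0], [0, 0, 0]]'

```text
clock: 4.38
tcp_pos: [0.4544, 0.1213, 0.2326]
orientation: [-1.414, 0.815, -0.817]
contact_force: [0.4, -0.0, -0.8]
grip_width: 0.0445
```

Run:
```python
from h import *
from bench import r
o=r.get_obs();print(o["clock"],o["tcp_pos"],o["grip_width"])
go(o,[.635,.249,.231],5)
f=r.grab_frame("scene")
a=f["pixels"][150:280,270:400]
cv2.imwrite(f"pics/s3.png",cv2.resize(a,(520,520))[:,:,::-1])
```

```text
4.375 [0.45443022 0.12131783 0.23260048] 0.04448336131479859
shift [-0.0678  0.005   0.734 ] turn [ 0.0008 -0.7224  0.0008] mm 221.0 deg 65.0
```

View pics/s3.png

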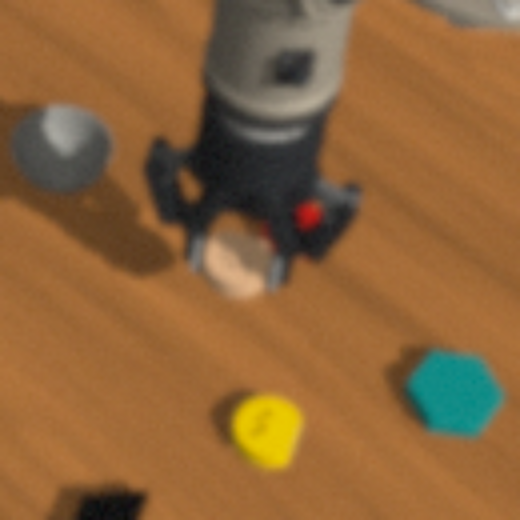

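Request:
step_arm --xyz '[[-0.068, 0, 0.734], [-0.068, 0, 0.734], [-0.068, 0, 0.734], [-0.068, 0, 0.734], [-0.068, 0, 0.734], [-0.068, 0, 0.734], [-0.068, 0, 0.734], [-0.068, 0, 0.734], [-0.068, 0, 0.734], [-0.068, 0, 0.734]]' --rotation '[[0, -0.1, 0], [0, -0.2, 0], [0, -0.3, 0], [0, -0.4, 0], [0, -0.5, 0], [0, -0.6, 0], [0, -0.7, 0], [0, -0.722, 0], [0, -0.722, 0], [0, -0.722, 0]]'

```text
clock: 5.68
tcp_pos: [0.6348, 0.249, 0.2317]
orientation: [-1.572, -0.066, 0.067]
contact_force: [0.2, -0.2, -1.5]
grip_width: 0.0442
```

Run:
```python
from h import *
from bench import r
o=r.get_obs();print(o["clock"],o["tcp_pos"],o["grip_width"])
go(o,[.635,.249,.1735],5)
for n in("scene","top"):
    f=r.grab_frame(n)
    a=f["pixels"][230:360,250:380] if n=="scene" else f["pixels"][130:260,150:280]
    cv2.imwrite(f"pics/{n}4.png",cv2.resize(a,(520,520))[:,:,::-1])
```

```text
5.675 [0.6347585  0.24896213 0.23165888] 0.044200904897014434
shift [0.001  0.1939 0.0005] turn [ 0.0014 -0.0015 -0.0005] mm 58.0 deg 0.2
```

View pics/scene4.png

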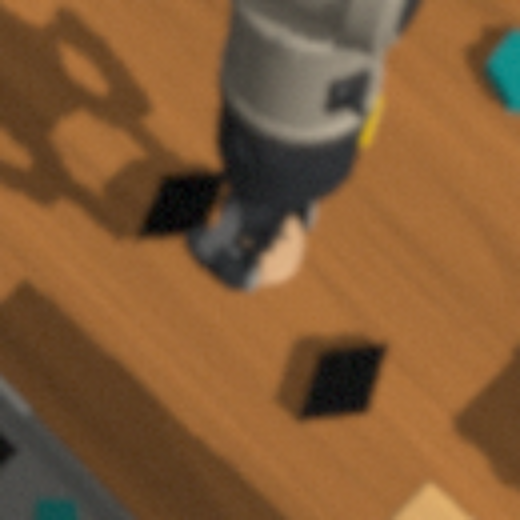

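The tally is held between the two diamonds (crop (180,205) and (345,380)), still 60 mm up. Lowering it.

Request:
step_arm --xyz '[[0, 0.08, 0], [0, 0.14, 0], [0, 0.175, 0], [0, 0.192, 0], [0, 0.192, 0], [0, 0.192, 0]]' --rotation '[[0, 0, 0], [0, 0, 0], [0, 0, 0], [0, 0, 0], [0, 0, 0], [0, 0, 0]]'

```text
clock: 6.52
tcp_pos: [0.6351, 0.249, 0.1749]
orientation: [-1.572, -0.068, 0.067]
contact_force: [0.9, 0.6, -0.7]
grip_width: 0.0441
```

Request:
step_arm --xyz '[[0, 0, 0], [0, 0, 0], [0, 0, 0], [0, 0, 0], [0, 0, 0]]' --rotation '[[0, 0, 0], [0, 0, 0], [0, 0, 0], [0, 0, 0], [0, 0, 0]]' --grip 0.1

```text
clock: 7.15
tcp_pos: [0.6351, 0.249, 0.1749]
orientation: [-1.572, -0.068, 0.067]
contact_force: [0.2, -0.4, 0.1]
grip_width: 0.0766
```

Request:
step_arm --xyz '[[0, -0.05, 0], [0, -0.15, 0], [0, -0.35, 0], [0, -0.5, 0], [0, -0.5, 0]]' --rotation '[[0, 0, 0], [0, 0, 0], [0, 0, 0], [0, 0, 0], [0, 0, 0]]'

```text
clock: 7.78
tcp_pos: [0.6366, 0.2494, 0.3309]
orientation: [-1.568, -0.074, 0.059]
contact_force: [0.0, -0.4, -1.1]
grip_width: 0.0771
```

Run:
```python
from h import *
from bench import r
o=r.get_obs();print(o["clock"],o["tcp_pos"],o["grip_width"])
go(o,[.623,-.212,.35],4)
```

```text
7.775 [0.63656341 0.2494131  0.33093685] 0.07706051211712747
shift [-0.1751 -0.0678 -1.5285] turn [-0.0011  0.0097  0.006 ] mm 462.0 deg 1.0
```

Request:
step_arm --xyz '[[-0.07, -0.07, -0.85], [-0.07, -0.07, -0.85], [-0.07, -0.07, -0.85], [-0.07, -0.07, -0.85], [-0.07, -0.07, -0.85], [-0.07, -0.07, -0.85]]' --rotation '[[0, 0, 0], [0, 0, 0], [0, 0, 0], [0, 0, 0], [0, 0, 0], [0, 0, 0]]'

```text
clock: 8.52
tcp_pos: [0.6369, -0.007, 0.3512]
orientation: [-1.567, -0.073, 0.059]
contact_force: [0.1, 0.5, 0.6]
grip_width: 0.0768
```

Run:
```python
from h import *
from bench import r
o=r.get_obs();print(o["clock"],o["tcp_pos"],o["grip_width"])
go(o,[.623,-.212,.35],4)
for n in("scene","top"):
    f=r.grab_frame(n); pickle.dump(f,open(n+"5.pkl","wb"))
    a=f["pixels"][230:360,250:380] if n=="scene" else f["pixels"][130:260,150:280]
    cv2.imwrite(f"pics/{n}5.png",cv2.resize(a,(390,390))[:,:,::-1])
    hsv=cv2.cvtColor(f["pixels"],cv2.COLOR_RGB2HSV).astype(int); S,V=hsv[...,1],hsv[...,2]
    P=dict(da=(189,184),db=(236,189),t=(212,187)) if n=="top" else dict(da=(335,325),db=(296,281),t=(316,302))
    for k,p in P.items():
        m=V<(95 if n=="top" else 60) if k[0]=='d' else (S<135)&(V>140)
        c,A,ce=blob(m,p); w=cast(f,c,.014)[:,:2]*1000
        M=cv2.moments(w.astype(np.float32).reshape(-1,1,2)); print(n,k,A,(np.array([M['m10'],M['m01']])/M['m00']).round(1))
cv2.imwrite("pics/both5.png",np.hstack([cv2.imread("pics/scene5.png"),cv2.imread("pics/top5.png")]))
```

```text
8.525 [ 0.63689661 -0.00700978  0.35116025] 0.07684387283396261
shift [-0.1032  0.0016 -0.6771] turn [-0.0013  0.0088  0.0057] mm 205.0 deg 0.9
scene da 242 [643.7 325.9]
scene db 216 [630.6 177.1]
scene t 318 [637.2 248.4]
top da 136 [639.6 321.5]
top db 135 [625.7 172.9]
top t 188 [634.4 245.3]
```

View pics/both5.png

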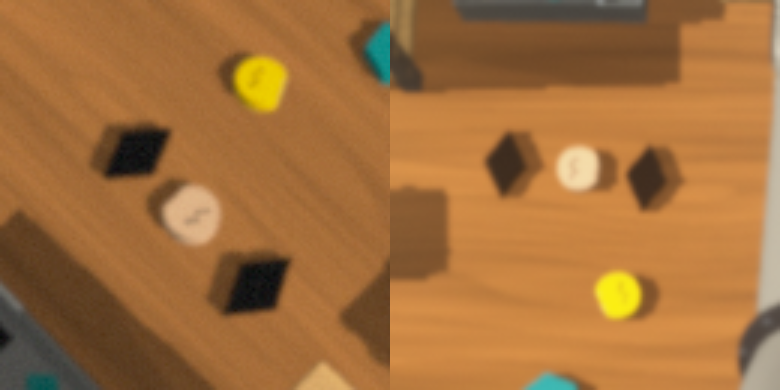

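The tally lies flat between the diamonds (scene crop (190,215)), about 3 mm from midway in both views, and the diamonds have not moved. Next, the lid.

Request:
step_arm --xyz '[[-0.1, 0, -0.677], [-0.1, 0, -0.677], [-0.1, 0, -0.677], [-0.1, 0, -0.677], [-0.1, 0, -0.677], [-0.1, 0, -0.677], [-0.1, 0, -0.677]]' --rotation '[[0, 0.01, 0.006], [0, 0.01, 0.006], [0, 0.01, 0.006], [0, 0.01, 0.006], [0, 0.01, 0.006], [0, 0.01, 0.006], [0, 0.01, 0.006]]'

```text
clock: 9.5
tcp_pos: [0.6257, -0.2066, 0.3498]
orientation: [-1.566, -0.059, 0.06]
contact_force: [0.5, -0.1, -1.1]
grip_width: 0.0769
```

Run:
```python
from h import *
from bench import r
o=r.get_obs();print(o["clock"],o["tcp_pos"],o["grip_width"])
go(o,[.624,-.2115,.291],4)
for n in("scene","top"):
    f=r.grab_frame(n)
    a=f["pixels"][100:230,130:260] if n=="scene" else f["pixels"][130:260,300:430]
    cv2.imwrite(f"pics/{n}6.png",cv2.resize(a,(390,390))[:,:,::-1])
cv2.imwrite("pics/both6.png",np.hstack([cv2.imread("pics/scene6.png"),cv2.imread("pics/top6.png")]))
```

```text
9.5 [ 0.62571995 -0.2066244   0.34982119] 0.07689853234939993
shift [-0.0068  0.196  -0.0166] turn [-0.0026  0.0038 -0.0005] mm 59.0 deg 0.4
```

View pics/both6.png

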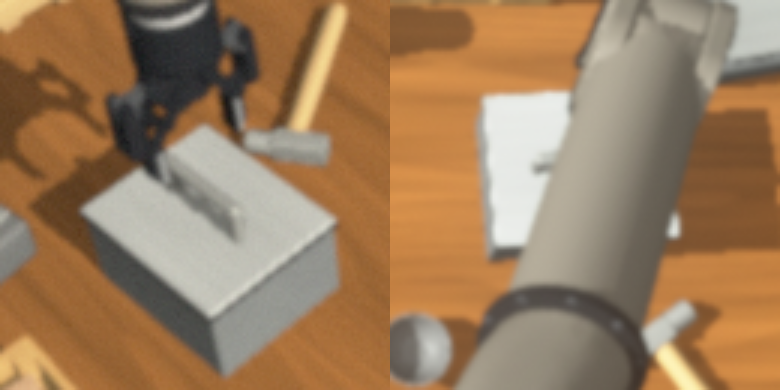

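The open jaws (scene crop (150,160) and (237,130)) straddle the bar, which runs between them. Descending and closing.

Request:
step_arm --xyz '[[-0.007, 0.06, -0.017], [-0.007, 0.13, -0.017], [-0.007, 0.18, -0.017], [-0.007, 0.196, -0.017], [-0.007, 0.196, -0.017], [-0.007, 0.196, -0.017]]' --rotation '[[-0.003, 0.004, 0], [-0.003, 0.004, 0], [-0.003, 0.004, 0], [-0.003, 0.004, 0], [-0.003, 0.004, 0], [-0.003, 0.004, 0]]'

```text
clock: 10.35
tcp_pos: [0.6239, -0.2129, 0.2919]
orientation: [-1.572, -0.054, 0.053]
contact_force: [-0.1, -0.3, 0.6]
grip_width: 0.0768
```

Run:
```python
from h import *
from bench import r
o=r.get_obs();print(o["clock"],o["tcp_pos"],o["grip_width"],o["contact_force"])
f=r.grab_frame("scene")
cv2.imwrite(f"pics/s7.png",cv2.resize(f["pixels"][100:230,130:260],(520,520))[:,:,::-1])
```

```text
10.35 [ 0.62393726 -0.21290414  0.2918737 ] 0.07676132408010267 [-0.07611008 -0.30293219  0.63742908]
```

View pics/s7.png

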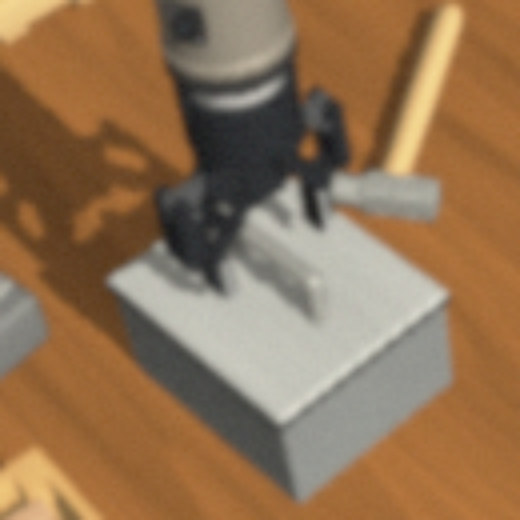

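The bar lies centrally between the fingers (crop (220,280) and (320,215)). Closing firmly.

Request:
step_arm --xyz '[[0, 0, 0], [0, 0, 0], [0, 0, 0], [0, 0, 0], [0, 0, 0], [0, 0, 0], [0, 0, 0], [0, 0, 0], [0, 0, 0], [0, 0, 0], [0, 0, 0], [0, 0, 0]]' --rotation '[[0, 0, 0], [0, 0, 0], [0, 0, 0], [0, 0, 0], [0, 0, 0], [0, 0, 0], [0, 0, 0], [0, 0, 0], [0, 0, 0], [0, 0, 0], [0, 0, 0], [0, 0, 0]]' --grip 1 --force 110

```text
clock: 11.9
tcp_pos: [0.6239, -0.2129, 0.2923]
orientation: [-1.572, -0.054, 0.053]
contact_force: [-2.5, 1.8, 5.4]
grip_width: 0.0105
```

Run:
```python
from h import *
from bench import r
o=r.get_obs();print(o["clock"],o["tcp_pos"],o["grip_width"],o["contact_force"],o["moment"])
go(o,[.624,-.2129,.295],3.9)
```

```text
11.9 [ 0.62391654 -0.21286516  0.29230651] 0.01047673006149511 [-2.52803221  1.81919944  5.38365016] [0.19262999 0.47396089 0.10857359]
shift [ 0.0003 -0.009  -0.0001] turn [0.001  0.0001 0.0005] mm 3.0 deg 0.1
```

Request:
step_arm --xyz '[[0, -0.005, 0], [0, -0.01, 0], [0, -0.015, 0], [0, -0.02, 0]]' --rotation '[[0, 0, 0], [0, 0, 0], [0, 0, 0], [0, 0, 0]]'

```text
clock: 12.4
tcp_pos: [0.6233, -0.2123, 0.2965]
orientation: [-1.571, -0.052, 0.056]
contact_force: [0.4, -0.0, -13.8]
grip_width: 0.0106
```

Run:
```python
from h import *
from bench import r
o=r.get_obs();print(o["clock"],o["tcp_pos"],o["grip_width"],o["contact_force"],o["moment"])
```

```text
12.4 [ 0.62328697 -0.21228988  0.2965387 ] 0.01063742419970929 [  0.36763861  -0.04171449 -13.76261052] [-0.06933499 -0.23501011  0.0011552 ]
```

Request:
step_arm --xyz '[[0, -0.008, 0], [0, -0.016, 0], [0, -0.024, 0], [0, -0.032, 0], [0, -0.04, 0], [0, -0.048, 0], [0, -0.056, 0], [0, -0.064, 0], [0, -0.072, 0], [0, -0.08, 0], [0, -0.088, 0], [0, -0.092, 0], [0, -0.092, 0], [0, -0.092, 0], [0, -0.092, 0], [0, -0.092, 0]]' --rotation '[[0, 0, 0], [0, 0, 0], [0, 0, 0], [0, 0, 0], [0, 0, 0], [0, 0, 0], [0, 0, 0], [0, 0, 0], [0, 0, 0], [0, 0, 0], [0, 0, 0], [0, 0, 0], [0, 0, 0], [0, 0, 0], [0, 0, 0], [0, 0, 0]]'

```text
clock: 14.4
tcp_pos: [0.6233, -0.2123, 0.3241]
orientation: [-1.571, -0.052, 0.056]
contact_force: [0.6, -0.6, -3.4]
grip_width: 0.0109
```

Run:
```python
from h import *
from bench import r
o=r.get_obs();print(o["clock"],o["tcp_pos"],o["grip_width"],o["contact_force"],o["moment"],abs(o["qvel"]).max())
for n in("scene","top"):
    f=r.grab_frame(n); pickle.dump(f,open(n+"8.pkl","wb"))
    cv2.imwrite(f"pics/{n}8.png",f["pixels"][:,:,::-1])
    if n=="scene": cv2.imwrite(f"pics/s8c.png",cv2.resize(f["pixels"][110:240,130:260],(580,580))[:,:,::-1])
```

```text
14.4 [ 0.62332221 -0.21228872  0.32405141] 0.010932509987745384 [ 0.57694052 -0.59240833 -3.43227425] [ 0.06452627 -0.03844658 -0.04961857] 0.001512292638867675
```

View pics/s8c.png

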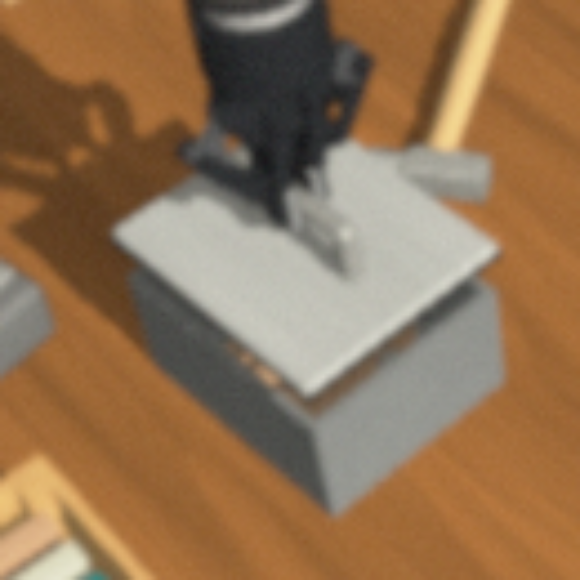

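View pics/scene8.png

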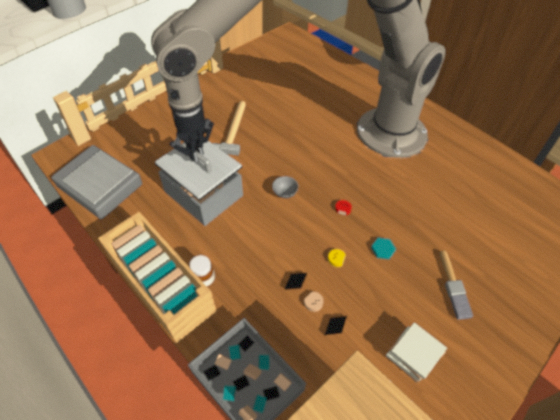

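View pics/top8.png

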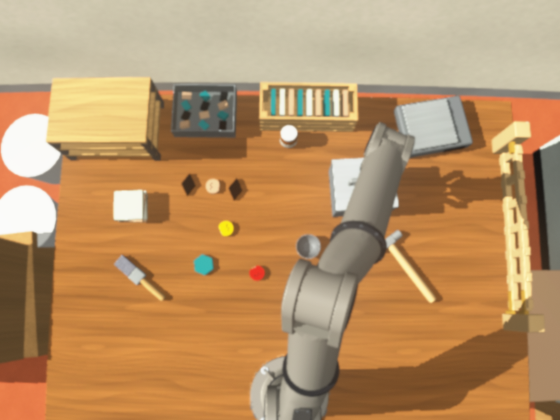

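Run:
```python
from h import *
s=pickle.load(open("scene8.pkl","rb"))
q=np.array([[350,140],[498,247],[313,393],[115,233]])/(580/130)+[130,110]
for z in (.122,.127,.132,.137,.142):
    w=cast(s,q,z);print(z,w[:,:2].round(3).tolist(),w.mean(0)[:2].round(4),np.linalg.norm(np.diff(w[[0,1,2,3,0]],axis=0),axis=1).round(3))
# projections of each corner, level model, per height
a=np.radians(3.8);Rz=np.array([[np.cos(a),-np.sin(a)],[np.sin(a),np.cos(a)]])
C=np.array([[-.077,-.092],[-.077,.092],[.077,.092],[.077,-.092]])@Rz.T+[.6235,-.2115]
Rw=R.from_rotvec(s["attitude"])
for z in(.122,.132,.142):
    p=Rw.inv().apply(np.c_[C,np.full(4,z)]-s["position"])
    u,_=cv2.projectPoints(p,np.zeros(3),np.zeros(3),K(s),s["dist_coeffs"]);print(z,(u[:,0]-q).round(1).tolist())
```

```text
0.122 [[0.546, -0.268], [0.536, -0.132], [0.688, -0.118], [0.702, -0.303]] [ 0.618  -0.2053] [0.137 0.152 0.186 0.16 ]
0.127 [[0.549, -0.264], [0.539, -0.128], [0.689, -0.114], [0.704, -0.298]] [ 0.6203 -0.2011] [0.136 0.151 0.185 0.159]
0.132 [[0.551, -0.259], [0.542, -0.125], [0.691, -0.11], [0.706, -0.294]] [ 0.6226 -0.1969] [0.135 0.15  0.184 0.158]
0.137 [[0.554, -0.255], [0.545, -0.121], [0.693, -0.107], [0.708, -0.289]] [ 0.6249 -0.1928] [0.134 0.149 0.183 0.158]
0.142 [[0.557, -0.25], [0.547, -0.117], [0.695, -0.103], [0.71, -0.284]] [ 0.6272 -0.1886] [0.133 0.148 0.182 0.157]
0.122 [[-10.3, -5.9], [0.6, 2.2], [-1.4, 2.1], [-0.2, 1.7]]
0.132 [[-10.7, -8.5], [0.3, -0.3], [-2.0, -0.4], [-1.0, -0.8]]
0.142 [[-11.2, -11.0], [0.1, -2.8], [-2.5, -2.9], [-1.8, -3.3]]
```

The pictures show the lid raised with an even gap. Three visible corners (right, near, left) fit a level plate with its top at 0.131 m, to within about 2 px. The fourth is hidden by the gripper. The tool carries only about 3.4 N, which is the lid's weight, and everything else stands in place. Handing in.

Run:
```python
from bench import r
print(r.hand_in()); o=r.get_obs(); print(o["clock"],o["tcp_pos"],o["contact_force"],o["grip_width"])
```

```text
the job is handed in; nothing more can be done
None
the job is handed in; nothing more can be done
```

I laid the clay tally between the diamonds, let go of it, and then broke the lid's seal with a slow straight pull. The job was handed in at about 14.5 s with the lid still held by its bar; no verdict was reported.

- **Tally:** it lies flat, about 3 mm from midway as the average of the two views. The diamonds had not moved.
- **Lid:** by arm height and image it is about 31 mm above the rim and level. It carried about 3.4 N before hand-in, which fits the lid's own weight, so the box should not be supporting it.
- **Other things:** they looked unmoved in the last pictures.
- **Disagreements:** the lid's fourth corner was hidden by the gripper, so my reading of it was unusable and levelness rests on the other three. The two cameras differed by 3 to 5 mm on the tile and tally positions, so I used their mean. The gripper read a 10.5 mm opening on the 14 mm bar, which I put down to pad give.
- **Table touch:** closing on the tally pressed the fingertips lightly on the table, at about 9.5 N.

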